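Roll a culture bottle up onto the bottle roller and start it

TASK

Using only the outside of the fingers, without gripping or lifting it, gently push the brown bottle up the ramp of the bottle roller slowly and steadily, keeping a finger behind it so that it never rolls back down on its own, until it drops between the two black rollers in front of the stop rod. Once it lies still there, press the green start button on the control box all the way down and let it go. Leave everything else on the bench where it is.

Things in the scene. Friction and masses are not known exactly. Their poses are not given: they have to be found in the camera images.
- ramp: Bottle roller, fixed: aluminium deck 210 mm wide between blue cheeks (outer width 226, 30 mm high). Origin on the bench under the deck; x points up the ramp, y along the rollers, z up. Blue front lip at x -165 to -159, 10 mm high; then a level apron, top at z 6, up to x -60; then the ramp, rising to x 65, z 26, where the front roller begins flush with it (all mm).
- incline (a point): Point at the foot of the ramp, mid-width, on its surface (x -60, z 6 mm in the ramp's frame). The ramp rises from here at 0.157 rad (9 degrees); this point's x points up along the sloping surface, z square out of it.
- front_roller (a point): Mid-length of the front roller's axis. Two fixed (not turning) black rubber rollers of radius 12 mm, axes along the ramp's y, at x 67 and 103 mm, z 14 mm in the ramp's frame.
- stop (a point): Middle of the steel stop rod, 10 mm in diameter, along y at x 129, z 50 mm in the ramp's frame, about 9 mm behind a seated bottle; its posts are 60 mm high at y +-109 mm.
- seat (a point): Where the bottle's origin lies when seated between the rollers: x 85, y 0, z 52 mm in the ramp's frame (4 mm lower than when it passes over the front roller; anywhere within 45 mm along y is fine). Axes as the ramp's.
- bottle: Closed empty brown bottle, white label, black screw cap, lying on the apron across the ramp, up to 0.12 rad off square; 0.11 to 0.22 kg. Body a cylinder 60 mm in diameter, 110 mm long; 40 mm cap beyond it, to y 84 mm. Origin on the axis at mid-body; y is the axis; x and z turn as it rolls. It rolls back down if let go on the slope; hardly any force moves it.
- control_box: White control box, fixed, 90 x 70 x 45 mm high, to the left or right of the roller. Origin under its centre; z up.
- start_top (a point): Centre of the top face of the green push button (30 mm diameter) on the control box; pressed straight down from above.
- start (a joint): Travel of the green button: 0 out, 0.006 m fully down; springs back; about 5 N to push fully down.
- burner: Bystander: unlit spirit burner, 74 mm diameter, 90 mm tall, loose, on the other side of the roller from the control box. Origin under its centre.
- dishes: Bystander: stack of three round dishes, 91 mm diameter, 45 mm tall, loose. Origin under its centre.
- marker: Bystander: marker pen lying flat, 130 mm long, 16 mm thick, loose, left of the roller's apron. Origin under its middle, x along it.
- tube_cap: Bystander: loose black tube cap, 22 mm diameter, 24 mm tall, right of the roller's apron. Origin under its centre.
- jar: Bystander: jar with a blue lid, 64 mm diameter, 85 mm tall, loose. Origin under its centre.
Not all that is in view belongs to the job. What is shaped like the control_box but purple or yellow is not meant. What is shaped like the bottle but purple is not meant.

How it is judged:
By the outcome, as a careful person would: the job done as asked, in the order asked, and still so for the second after the job is handed in, with the robot touching nothing.
It also fails if it takes over 51 s, if anything falls off the work surface, if the arm or the gripper's body presses on something with over 40 N, if the wrist force passes 120 N, or if a joint passes its speed limit or range.

ROBOT

A 6-joint arm with a two-finger parallel gripper is mounted at the origin on the work surface. World frame = base frame: x ahead of the robot, y to its left, z up, the work surface at z = 0. Lengths are in m, angles in rad, forces in N, time in s.
With the tool pointing down it reaches from about 0.35 to 0.85 m from the base axis. Payload 8.1 kg.
Tool frame: the origin (TCP) lies between the finger pads; the fingertips stand 25 mm ahead of it and the grasp point (between the pads) lies 6 mm ahead of it; z points along the fingers, y is the direction in which the jaws open and shut (so a half turn about z gives the same grasp; the last joint's range is limited). The gripper opens to 85 mm and grips with 20 to 120 N. Pads are 22 mm wide; open, the fingers measure 114 mm over their backs; the gripper's body (76 mm by 85 mm) begins 54 mm behind the grasp point. The pads swing forward as they close: fully open they stand 13 mm farther back than shut.
Start: joints at [-1.397, 0.13, 1.488, -0, 1.523, -0.085], TCP at [0.154, -0.58, 0.256] pointing down, gripper open.
Joint ranges: [-2.96, 2.96], [-0.89, 2.26], [0.02, 2.5], [-1.34, 4.48], [0, 2.73], [-2.66, 2.66]. Speed limits (rad/s): [2.39, 2.39, 2.79, 3.14, 3.14, 3.14].

INTERFACE

Orientations are given as [roll, pitch, yaw] about the fixed x, y, z axes, in that order (R = Rz(yaw) Ry(pitch) Rx(roll)).
In Python, from rig import * gives the robot as it stands. The module is installed in compiled form; this text tells all that it offers.
- The arm moves only by the tool play_rows, never from a script. Its argument "plan" is a list of rows, each an object of numbers: "fingers": the finger opening in m, from 0 to 0.0854; "dx", "dy", "dz": the shift along the tool's x, y, z in m; "spin": the turn about the tool's z in rad. In form: [{"fingers": .., "dx": .., "dy": .., "dz": .., "spin": ..}, ...]. A call has exactly 10 rows; each row is the pose to reach, as a shift and turn from the pose commanded when the call began, along the tool's axes at that moment; what a row does not reach only later rows make up. A row lasts 1/8 s, in which the tool goes at most 62.5 mm and 10.7 degrees, less where a joint would pass 70% of its speed; a pose out of reach is approached as far as the arm can. A call with a gripper value outside its range is refused whole. The fingers move at their own pace and stop on an object; "grip_force" is the grip in N (left out, the last holds). Time passes only in rows, so rows that repeat a pose let the fingers close, or fill a call up. It gives the time, the measured TCP pose, the force and the opening at its end, in the units of the state.
- observe(): the state, without advancing time (a new reading comes with each control period).
- read_camera(name): name is "scene" or "side" or "wrist"; returns a dict with "image" (384x512x3 uint8, red, green, blue), "camera_matrix" (3x3 intrinsics, pixels), "distortion" ([k1, k2, p1, p2, k3] as OpenCV has them; the pictures are not rectified), "R" (3x3) and "t" (3): a world point X has camera coordinates R X + t. Camera axes: x right, y down, z forward; pixel columns grow to the right and rows downward; lengths in m; the calibration is good to about 2 mm. A picture is of the moment at which its call begins. There is no depth.
- finish_job(): hands the job in, once; it reports no verdict.
The state is a dict: "clock": time; "joint_pos": joint angles; "dq": joint speeds; "effort": joint torques, N m; "tool_pos": TCP position; "orientation": TCP orientation; "contact_force": force on the tool from outside, world axes, zero at the start; "moment": the same for the moment, N m; "grip_width": finger opening in m.
Only numpy, scipy, OpenCV 4.12 (cv2) and the standard library are available. Lean on these libraries where they do the work, as an engineer would, in place of code of your own. Each camera call takes 0.05 s, during which the arm holds its last target. There are 200 camera calls.

## Working session

There is one attempt and no reset: what is moved stays moved. The work goes in short steps, Python scripts to look and compute and a tool call to move; the robot and the scene stay as the last step left them, time stands still between calls to the robot, and variables do not carry over. Pictures are saved under pics/ and viewed, about 8 in all and at most 12, crops included, and the job is handed in when it is done.

Besides the shell and the picture viewer there is one more tool, called by a JSON object that holds its "name" and its "arguments". play_rows: Moves the arm, as the interface text tells. Its arguments: {"type":"object","properties":{"plan":{"type":"array"},"grip_force":{"type":"number"}},"required":["plan"]}

```bash
mkdir -p pics && cat > h.py <<'E'
from rig import *
import numpy as np, cv2
def cam(n):
    c=read_camera(n); 
    return c
def save(n,f):
    c=read_camera(n); cv2.imwrite('pics/'+f,cv2.cvtColor(c['image'],cv2.COLOR_RGB2BGR)); return c
def ray(c,uv,z):
    p=cv2.undistortPoints(np.array([[uv]],float),np.array(c['camera_matrix'],float),np.array(c['distortion'],float))[0,0]
    R=np.array(c['R']);t=np.array(c['t']).ravel()
    d=R.T@np.array([p[0],p[1],1]); o=-R.T@t
    return o+d*(z-o[2])/d[2]
def proj(c,X):
    R=np.array(c['R'],float);t=np.array(c['t'],float).ravel()
    return cv2.projectPoints(np.array(X,float).reshape(-1,1,3),cv2.Rodrigues(R)[0],t,np.array(c['camera_matrix'],float),np.array(c['distortion'],float))[0].reshape(-1,2)
E
python3 - <<'E'
from h import *
import pickle
a=save('scene','a.png');b=save('side','b.png')
pickle.dump((a,b),open('v0.pkl','wb'))
for c in(a,b):
    R=np.array(c['R']);print((-R.T@np.array(c['t']).ravel()).round(3),R[2].round(2))
cv2.imwrite('pics/ab.png',np.vstack([cv2.imread('pics/a.png'),cv2.imread('pics/b.png')])[:, :])
print(observe())
E
```

```text
[ 1.218 -0.318  1.096] [-0.56  0.23 -0.79]
[0.019 0.833 0.672] [ 0.41 -0.76 -0.51]
{'clock': 0.1, 'joint_pos': array([-1.39739143e+00,  1.31089635e-01,  1.48919066e+00, -6.20908061e-06,
        1.52302028e+00, -8.53955183e-02]), 'dq': array([ 0.00023005, -0.00106823, -0.00519806,  0.00123591,  0.00164822,
       -0.00085719]), 'effort': array([ 9.85862862e-04, -5.70952427e+01, -5.01940799e+01, -1.29947944e-04,
        8.08407407e-03,  8.25536802e-06]), 'tool_pos': array([ 0.15349378, -0.57955012,  0.25533579]), 'orientation': array([-3.13989043e+00, -1.39492759e-04,  2.58800594e-01]), 'contact_force': array([-0.3564257 ,  0.9015038 ,  0.57305415]), 'moment': array([0.01495522, 0.01487031, 0.01662652]), 'grip_width': 0.085212851278965}
```

View pics/a.png

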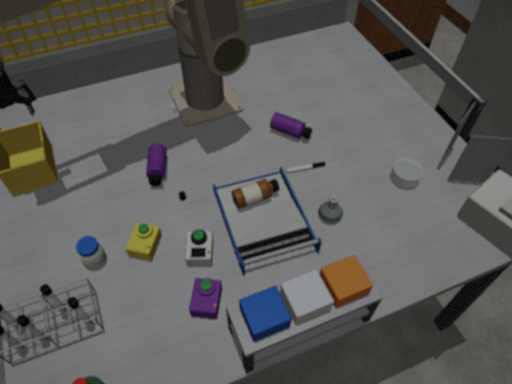

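View pics/b.png

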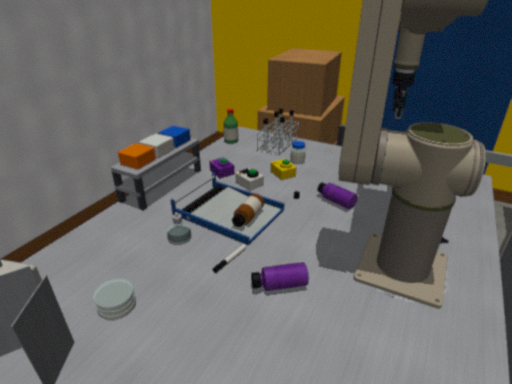

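Scene view: the brown bottle is at (255,193) on the apron, and the two bottle-shaped things at (157,163) and (288,125) are purple. The white control box with the green button is at (200,245). The yellow box at (144,240) and the purple one at (206,295) are decoys. I'll confirm with one enlarged crop.

```bash
python3 - <<'E'
from h import *
import pickle
a,b=pickle.load(open('v0.pkl','rb'))
im=cv2.imread('pics/a.png')[160:275,170:340]
cv2.imwrite('pics/c.png',cv2.resize(im,None,fx=4.6,fy=4.6,interpolation=cv2.INTER_CUBIC))
def masks(c,rng,n):
    h=cv2.cvtColor(c['image'],cv2.COLOR_RGB2HSV)
    m=cv2.inRange(h,*map(np.array,rng))
    k,l,s,ce=cv2.connectedComponentsWithStats(m)
    for i in range(1,k):
        if s[i,4]>20: print(n,s[i],ce[i].round(1))
for c in(a,b):
    masks(c,((50,80,30),(80,255,255)),'green')
    masks(c,((3,100,40),(18,255,200)),'brown')
    masks(c,((105,110,50),(122,255,255)),'blue')
E
```

```text
green [139 224   9   9  64] [143.1 228.1]
green [192 230  13  11 108] [198.1 235.2]
green [200 280  12  11  95] [205.4 284.6]
green [ 87 378  15   6  64] [ 93.7 380.7]
brown [ 377    0   69   42 1588] [416.6  14.8]
brown [ 355    2   52   52 1125] [376.4  31.4]
brown [258 180  15  19 190] [265.8 188.1]
brown [233 189  13  19 163] [238.8 198. ]
brown [ 321  255   52   52 1674] [345.9 280.2]
blue [280 169  35  70 162] [296.6 202.5]
blue [214 186  30  81 192] [229.3 230.6]
blue [ 76 236  22  20 332] [ 86.8 245.8]
blue [ 240  286   52   55 1835] [265.  312.8]
green [225 115  12  14 120] [230.3 122.1]
green [225 140  12   3  22] [230.6 141.1]
green [220 158   7   5  24] [223.3 160.1]
green [248 169   9   6  45] [252.1 171.6]
brown [ 258   49   86   95 5756] [305.3  92.6]
brown [227 108   7   6  31] [229.9 110.3]
brown [199 132  25  18 162] [209.9 139.6]
brown [118 143  38  26 723] [136.4 155.2]
brown [493 188  19  15 191] [502.5 195.8]
brown [   3  192  115   70 1317] [ 60.9 229.1]
brown [252 194  12  12  44] [258.5 197.8]
brown [235 204  20  20 218] [245.5 212.2]
blue [  382     0   130   150 10033] [461.9  75.8]
blue [159 126  31  21 369] [177.  134.2]
blue [292 141  13   8  84] [298.  144.3]
blue [213 179  15   9  51] [218.3 183.5]
blue [232 187  19   8  39] [242.2 190.9]
blue [171 197 113  47 674] [226.2 222.1]
```

View pics/c.png

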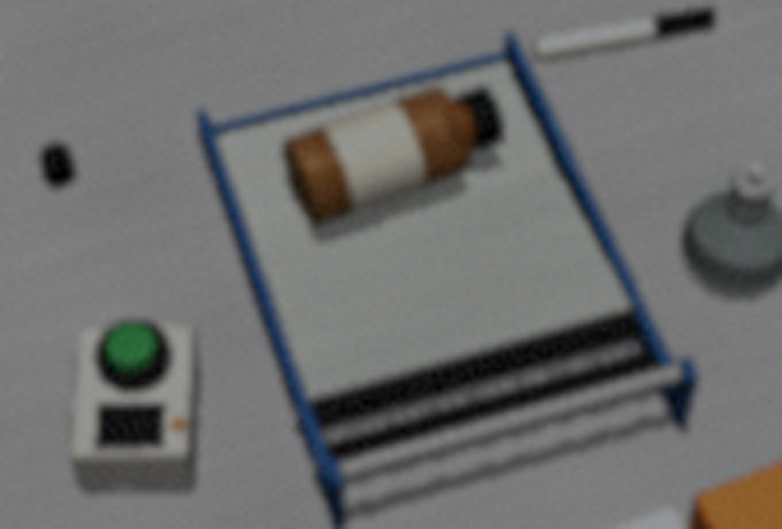

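```bash
python3 - <<'E'
from h import *
import pickle
a,b=pickle.load(open('v0.pkl','rb'))
f=lambda x,y,z:ray(a,(170+x/4.6,160+y/4.6),z/1000)[:2]
L=f(205,115,30);Rr=f(510,38,30);pr=f(686,365,60);rl=f(338,465,50);rr=f(680,375,50)
print('front corners',L,Rr,np.linalg.norm(L-Rr),'post',pr,'rod',rl,rr,np.linalg.norm(rl-rr))
ax=(rl+rr)/2-(L+Rr)/2;print('len',np.linalg.norm(ax),'yaw',np.arctan2(ax[1],ax[0]),'yaw2',np.arctan2(-(Rr-L)[0],(Rr-L)[1]),np.arctan2(-(rr-rl)[0],(rr-rl)[1]))
for n,p in dict(bot=(303,186),body2=(458,120),cap=(488,115)).items(): print(n,f(*p,36))
print('btn scene',ray(a,(198.1,234.5),.055),'side',ray(b,(252.1,171.6),.055))
print('box top corners',[f(*p,45) for p in((80,332),(195,328),(195,455),(73,460))])
print('tcap',f(57,165,12),'burner',f(735,250,40))
y=np.mean([np.arctan2(ax[1],ax[0]),np.arctan2(-(rr-rl)[0],(rr-rl)[1])])
O=(rl+rr)/2*.5+(L+Rr)/2*.5+np.array([np.cos(y),np.sin(y)])*.018
print('ramp O',O,y)
O=np.array(O);R=np.array([[np.cos(y),-np.sin(y)],[np.sin(y),np.cos(y)]])
P=[(*(O+R@[x/1000,yy/1000]),z/1000) for x,yy,z in((-165,-113,30),(-165,113,30),(-165,-113,0),(-165,113,0),(129,-109,50),(129,109,50),(67,-105,26),(67,105,26))]
cols=[(0,0,255)]*8
o=[]
for n,c in(('a',a),('b',b)):
    im=cv2.imread(f'pics/{n}.png');im=cv2.resize(im,None,fx=4,fy=4,interpolation=cv2.INTER_CUBIC)
    for q in proj(c,P): cv2.circle(im,tuple(int(round(v*4+1.5)) for v in q),4,(0,0,255),1)
    x0,y0=(190,160) if n=='a' else (165,165)
    o.append(im[y0*4:y0*4+440,x0*4:x0*4+560])
cv2.imwrite('pics/d.png',cv2.resize(np.hstack(o),(800,314)))
E
```

```text
front corners [ 0.41417742 -0.10705175] [0.43076715 0.10636685] 0.21406241513708857 post [0.7187539  0.08538579] rod [ 0.69666237 -0.12542406] [0.71863679 0.08283279] 0.20941296843851084
len 0.285946020918086 yaw -0.0733424393477072 yaw2 -0.07757729070533936 -0.10512696226310701
bot [ 0.49654829 -0.0696102 ]
body2 [0.4856665 0.0432978]
cap [0.48938154 0.06314291]
btn scene [ 0.57680232 -0.21061768  0.055     ] side [ 0.58491231 -0.22065908  0.055     ]
box top corners [array([ 0.55224675, -0.23458943]), array([ 0.57591331, -0.16979394]), array([ 0.65678427, -0.19825021]), array([ 0.63309755, -0.2642008 ])]
tcap [ 0.40270017 -0.20737448] burner [0.6473478  0.15992855]
ramp O [ 0.58298931 -0.01242314] -0.0892347008054071
```

View pics/d.png

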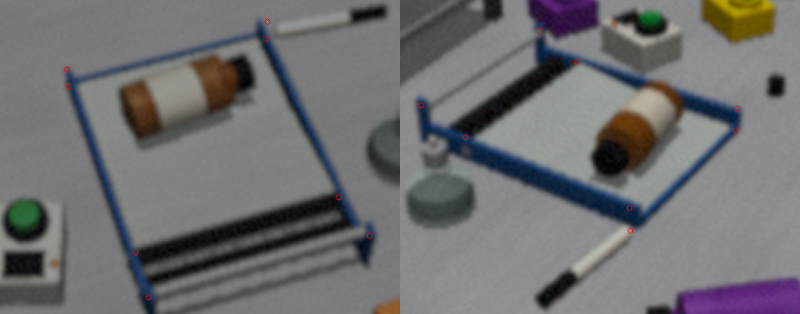

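Everything is identified and fits: the overlay points land on the cheeks, rod and rollers. Moving over behind the bottle, high up.

{"name": "play_rows", "arguments": {"plan": [{"fingers": 0.06, "dx": 0.035, "dy": -0.041, "dz": 0, "spin": 0.03}, {"fingers": 0.06, "dx": 0.07, "dy": -0.082, "dz": 0, "spin": 0.06}, {"fingers": 0.06, "dx": 0.105, "dy": -0.123, "dz": 0, "spin": 0.1}, {"fingers": 0.06, "dx": 0.14, "dy": -0.164, "dz": 0, "spin": 0.14}, {"fingers": 0.06, "dx": 0.175, "dy": -0.205, "dz": 0, "spin": 0.18}, {"fingers": 0.06, "dx": 0.21, "dy": -0.246, "dz": 0, "spin": 0.21}, {"fingers": 0.06, "dx": 0.25, "dy": -0.292, "dz": 0, "spin": 0.25}, {"fingers": 0.06, "dx": 0.29, "dy": -0.338, "dz": 0, "spin": 0.29}, {"fingers": 0.06, "dx": 0.33, "dy": -0.385, "dz": 0, "spin": 0.32}, {"fingers": 0.06, "dx": 0.37, "dy": -0.432, "dz": 0, "spin": 0.344}]}}

```text
clock: 1.35
tool_pos: [0.401, -0.0658, 0.2562]
orientation: [3.141, -0.0, -0.086]
contact_force: [1.6, -0.8, -0.3]
grip_width: 0.0599
```

{"name": "play_rows", "arguments": {"plan": [{"fingers": 0.06, "dx": 0.005, "dy": -0.015, "dz": 0, "spin": 0}, {"fingers": 0.06, "dx": 0.011, "dy": -0.03, "dz": 0, "spin": 0}, {"fingers": 0.06, "dx": 0.017, "dy": -0.045, "dz": 0, "spin": 0}, {"fingers": 0.06, "dx": 0.022, "dy": -0.06, "dz": 0.01, "spin": 0}, {"fingers": 0.06, "dx": 0.022, "dy": -0.06, "dz": 0.03, "spin": 0}, {"fingers": 0.06, "dx": 0.022, "dy": -0.06, "dz": 0.05, "spin": 0}, {"fingers": 0.06, "dx": 0.022, "dy": -0.06, "dz": 0.07, "spin": 0}, {"fingers": 0.06, "dx": 0.022, "dy": -0.06, "dz": 0.08, "spin": 0}, {"fingers": 0.06, "dx": 0.022, "dy": -0.06, "dz": 0.08, "spin": 0}, {"fingers": 0.06, "dx": 0.022, "dy": -0.06, "dz": 0.08, "spin": 0}]}}

```text
clock: 2.6
tool_pos: [0.4282, -0.0099, 0.177]
orientation: [3.142, -0.001, -0.085]
contact_force: [0.7, 0.9, 0.1]
grip_width: 0.0598
```

```bash
python3 - <<'E'
from h import *
import pickle
c=save('wrist','w1.png');a,b=pickle.load(open('v0.pkl','rb'))
R=np.array(c['R']);print((-R.T@np.array(c['t']).ravel()).round(3),R.round(2).tolist())
o=observe();print(o['tool_pos'],o['orientation'],o['contact_force'])
# button height by triangulating the two views' green blob
def line(c,uv):
    p0=ray(c,uv,0);p1=ray(c,uv,.3);return p0,(p1-p0)/np.linalg.norm(p1-p0)
(p,d),(q,e)=line(a,(198.1,235.2)),line(b,(252.1,171.6))
s=np.linalg.lstsq(np.c_[d,-e],q-p,rcond=None)[0];print('btn',p+d*s[0],q+e*s[1])
E
```

```text
[ 0.497 -0.016  0.294] [[-0.09, -1.0, -0.0], [-0.96, 0.08, 0.27], [-0.27, 0.02, -0.96]]
[ 0.42831535 -0.00987789  0.17720413] [ 3.14152930e+00 -1.45751015e-03 -8.53133457e-02] [ 0.85246355  0.27565616 -0.3242932 ]
btn [ 0.58151729 -0.21175143  0.05923913] [ 0.58056344 -0.21255757  0.05974166]
```

View pics/w1.png

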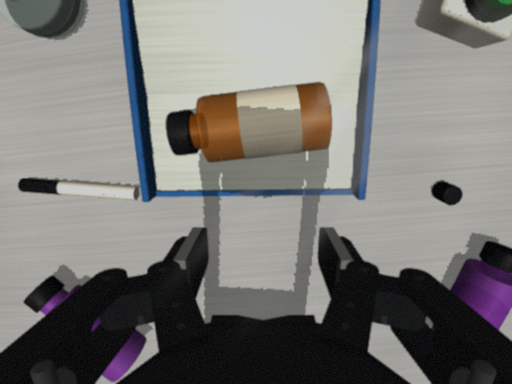

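```bash
python3 - <<'E'
from h import *
c=read_camera('wrist')
h=cv2.cvtColor(c['image'],cv2.COLOR_RGB2HSV)
O=np.array([.583,-.012]);y=-.085;R=np.array([[np.cos(y),-np.sin(y)],[np.sin(y),np.cos(y)]])
for n,p,z in(('bodyL',(197,130),.036),('bodyR',(330,115),.036),('cap',(168,133),.036),('lipL',(147,195),.01),('lipR',(361,194),.01),('chkL',(129,5),.03),('chkR',(375,5),.03),('backL',(210,161),.03),('backR',(320,150),.03)):
    X=ray(c,p,z);print(n,X.round(4),'ramp',(R.T@(X[:2]-O)).round(4))
print(proj(c,[.428,-.01,.177-.025+.01]))
E
```

```text
bodyL [0.4848 0.0451 0.036 ] ramp [-0.1027  0.0485]
bodyR [ 0.4876 -0.076   0.036 ] ramp [-0.0896 -0.0719]
cap [0.4846 0.0722 0.036 ] ramp [-0.1052  0.0755]
lipL [0.4206 0.1154 0.01  ] ramp [-0.1726  0.1132]
lipR [ 0.402  -0.1134  0.01  ] ramp [-0.1718 -0.1164]
chkL [0.5957 0.0906 0.03  ] ramp [0.004  0.1033]
chkR [ 0.5768 -0.1193  0.03  ] ramp [ 0.0029 -0.1075]
backL [0.4544 0.0383 0.03  ] ramp [-0.1325  0.0392]
backR [ 0.4558 -0.0671  0.03  ] ramp [-0.122  -0.0657]
[[262.17570325 247.22376277]]
```

{"name": "play_rows", "arguments": {"plan": [{"fingers": 0.06, "dx": -0.003, "dy": 0, "dz": 0.01, "spin": 0}, {"fingers": 0.06, "dx": -0.006, "dy": 0, "dz": 0.028, "spin": 0}, {"fingers": 0.06, "dx": -0.006, "dy": 0, "dz": 0.048, "spin": 0}, {"fingers": 0.06, "dx": -0.006, "dy": 0, "dz": 0.068, "spin": 0}, {"fingers": 0.06, "dx": -0.006, "dy": 0, "dz": 0.088, "spin": 0}, {"fingers": 0.06, "dx": -0.006, "dy": 0, "dz": 0.106, "spin": 0}, {"fingers": 0.06, "dx": -0.006, "dy": 0, "dz": 0.12, "spin": 0}, {"fingers": 0.06, "dx": -0.006, "dy": 0, "dz": 0.13, "spin": 0}, {"fingers": 0.06, "dx": -0.006, "dy": 0, "dz": 0.13, "spin": 0}, {"fingers": 0.06, "dx": -0.006, "dy": 0, "dz": 0.13, "spin": 0}]}}

```text
clock: 3.95
tool_pos: [0.4222, -0.0094, 0.0468]
orientation: [3.142, -0.001, -0.085]
contact_force: [0.3, 0.0, 1.1]
grip_width: 0.0602
```

```bash
python3 - <<'E'
from h import *
save('wrist','w2.png');save('side','s2.png')
s=cv2.imread('pics/s2.png')[150:262,150:318]
cv2.imwrite('pics/e.png',np.hstack([cv2.resize(cv2.imread('pics/w2.png'),(400,300)),cv2.resize(s,(400,300),interpolation=cv2.INTER_CUBIC)]))
print(observe()['contact_force'])
E
```

```text
[ 0.13665021 -0.22881795  0.36072191]
```

View pics/e.png

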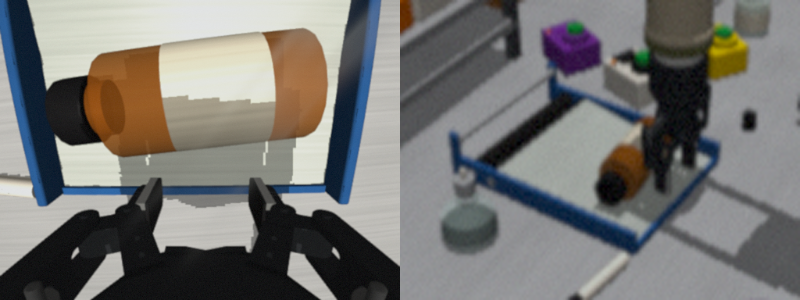

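{"name": "play_rows", "arguments": {"plan": [{"fingers": 0.06, "dx": 0.0015, "dy": 0, "dz": 0, "spin": 0}, {"fingers": 0.06, "dx": 0.0035, "dy": 0, "dz": 0, "spin": 0}, {"fingers": 0.06, "dx": 0.0055, "dy": 0, "dz": 0, "spin": 0}, {"fingers": 0.06, "dx": 0.0075, "dy": 0, "dz": 0, "spin": 0}, {"fingers": 0.06, "dx": 0.0095, "dy": 0, "dz": 0, "spin": 0}, {"fingers": 0.06, "dx": 0.0115, "dy": 0, "dz": 0, "spin": 0}, {"fingers": 0.06, "dx": 0.0135, "dy": 0, "dz": 0, "spin": 0}, {"fingers": 0.06, "dx": 0.0155, "dy": 0, "dz": 0, "spin": 0}, {"fingers": 0.06, "dx": 0.0175, "dy": 0, "dz": 0, "spin": 0}, {"fingers": 0.06, "dx": 0.02, "dy": 0, "dz": 0, "spin": 0}]}}

```text
clock: 5.3
tool_pos: [0.4417, -0.011, 0.0463]
orientation: [-3.142, 0.0, -0.085]
contact_force: [0.0, -0.0, 0.7]
grip_width: 0.06
```

{"name": "play_rows", "arguments": {"plan": [{"fingers": 0.06, "dx": 0.0025, "dy": 0, "dz": 0, "spin": 0}, {"fingers": 0.06, "dx": 0.005, "dy": 0, "dz": 0, "spin": 0}, {"fingers": 0.06, "dx": 0.0075, "dy": 0, "dz": 0, "spin": 0}, {"fingers": 0.06, "dx": 0.01, "dy": 0, "dz": 0, "spin": 0}, {"fingers": 0.06, "dx": 0.0125, "dy": 0, "dz": 0, "spin": 0}, {"fingers": 0.06, "dx": 0.015, "dy": 0, "dz": 0, "spin": 0}, {"fingers": 0.06, "dx": 0.0175, "dy": 0, "dz": 0, "spin": 0}, {"fingers": 0.06, "dx": 0.02, "dy": 0, "dz": 0, "spin": 0}, {"fingers": 0.06, "dx": 0.0225, "dy": 0, "dz": 0, "spin": 0}, {"fingers": 0.06, "dx": 0.025, "dy": 0, "dz": 0, "spin": 0}]}}

```text
clock: 6.55
tool_pos: [0.4666, -0.0131, 0.0462]
orientation: [-3.142, 0.0, -0.085]
contact_force: [-1.3, -0.1, 1.2]
grip_width: 0.0598
```

```bash
python3 - <<'E'
from h import *
save('wrist','w3.png');save('side','s3.png')
s=cv2.imread('pics/s3.png')[150:262,150:318]
cv2.imwrite('pics/f.png',np.hstack([cv2.resize(cv2.imread('pics/w3.png'),(400,300)),cv2.resize(s,(400,300),interpolation=cv2.INTER_CUBIC)]))
print(observe()['contact_force'])
E
```

```text
[ 0.14865876 -1.09106438 -0.43658691]
```

View pics/f.png

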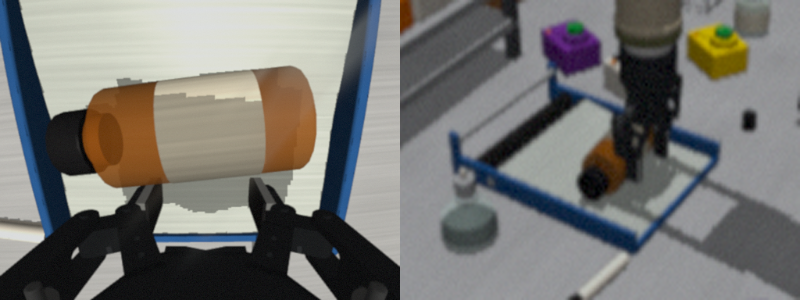

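Bottle rests on the left finger, axis about 0.1 rad off. I'll turn the tool to match it so both fingers sit behind it, and square it up gradually on the slope.

{"name": "play_rows", "arguments": {"plan": [{"fingers": 0.06, "dx": 0.0025, "dy": 0, "dz": 0, "spin": -0.01}, {"fingers": 0.06, "dx": 0.005, "dy": -0.001, "dz": 0, "spin": -0.02}, {"fingers": 0.06, "dx": 0.0075, "dy": -0.001, "dz": 0, "spin": -0.03}, {"fingers": 0.06, "dx": 0.01, "dy": -0.002, "dz": 0, "spin": -0.04}, {"fingers": 0.06, "dx": 0.0125, "dy": -0.002, "dz": 0, "spin": -0.05}, {"fingers": 0.06, "dx": 0.015, "dy": -0.003, "dz": -0.001, "spin": -0.06}, {"fingers": 0.06, "dx": 0.0175, "dy": -0.003, "dz": -0.001, "spin": -0.07}, {"fingers": 0.06, "dx": 0.02, "dy": -0.004, "dz": -0.002, "spin": -0.08}, {"fingers": 0.06, "dx": 0.0225, "dy": -0.004, "dz": -0.002, "spin": -0.09}, {"fingers": 0.06, "dx": 0.025, "dy": -0.005, "dz": -0.003, "spin": -0.1}]}}

```text
clock: 7.9
tool_pos: [0.4921, -0.0103, 0.0493]
orientation: [3.141, -0.0, 0.015]
contact_force: [-2.0, -0.6, 1.6]
grip_width: 0.0598
```

```bash
cat > look.py <<'E'
from h import *
import sys
# body (brown+label) silhouette tilt in the wrist view, back edge line
c=save('wrist',sys.argv[1]);im=c['image'];h=cv2.cvtColor(im,cv2.COLOR_RGB2HSV)
m=cv2.inRange(h,np.array((3,110,40)),np.array((20,255,255)))
k,l,s,ce=cv2.connectedComponentsWithStats(m)
O=np.array([.578,-.0135]);y=-.085;R=np.array([[np.cos(y),-np.sin(y)],[np.sin(y),np.cos(y)]])
for i in range(1,k):
    if s[i,4]>300: print('blob',s[i],ce[i].round(0),'ramp@z.045',(R.T@(ray(c,ce[i],.045)[:2]-O)).round(3))
o=observe();print(o['tool_pos'].round(4),'TCP ramp',(R.T@(o['tool_pos'][:2]-O)).round(4),o['orientation'].round(3),o['contact_force'].round(1))
E
python3 look.py w4.png
```

```text
blob [  121   100   109   133 11919] [177. 165.] ramp@z.045 [-0.044  0.038]
blob [ 343  123   81  116 6671] [388. 182.] ramp@z.045 [-0.042 -0.057]
[ 0.4926 -0.0102  0.0496] TCP ramp [-0.0854 -0.004 ] [ 3.142e+00 -1.000e-03  1.600e-02] [-0.5 -0.3  1.1]
```

View pics/w4.png

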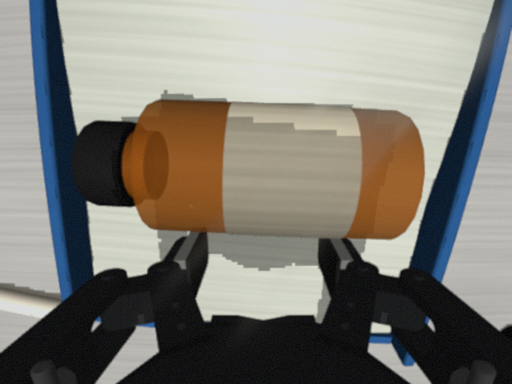

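Both fingers are behind the bottle now, and it's nearly square at the ramp foot (body centre near (272,170)). Pushing on up the ramp while squaring the tool.

{"name": "play_rows", "arguments": {"plan": [{"fingers": 0.06, "dx": 0.0025, "dy": 0, "dz": -0.0004, "spin": 0.01}, {"fingers": 0.06, "dx": 0.005, "dy": 0.0005, "dz": -0.0008, "spin": 0.02}, {"fingers": 0.06, "dx": 0.0075, "dy": 0.0007, "dz": -0.0012, "spin": 0.03}, {"fingers": 0.06, "dx": 0.01, "dy": 0.001, "dz": -0.0016, "spin": 0.04}, {"fingers": 0.06, "dx": 0.0125, "dy": 0.0012, "dz": -0.002, "spin": 0.05}, {"fingers": 0.06, "dx": 0.015, "dy": 0.0015, "dz": -0.0024, "spin": 0.06}, {"fingers": 0.06, "dx": 0.0175, "dy": 0.0017, "dz": -0.0028, "spin": 0.07}, {"fingers": 0.06, "dx": 0.02, "dy": 0.002, "dz": -0.0032, "spin": 0.08}, {"fingers": 0.06, "dx": 0.0225, "dy": 0.0022, "dz": -0.0036, "spin": 0.09}, {"fingers": 0.06, "dx": 0.025, "dy": 0.0025, "dz": -0.004, "spin": 0.1}]}}

```text
clock: 9.2
tool_pos: [0.5171, -0.0124, 0.0533]
orientation: [-3.142, 0.0, -0.086]
contact_force: [-2.1, 1.1, 1.2]
grip_width: 0.06
```

```bash
python3 look.py w5.png
```

```text
blob [ 334   96   74  131 7398] [370. 164.] ramp@z.045 [-0.015 -0.054]
blob [  107   106   110   133 11188] [161. 174.] ramp@z.045 [-0.02   0.043]
[ 0.5176 -0.0125  0.0535] TCP ramp [-0.0603 -0.0041] [ 3.142e+00 -1.000e-03 -8.600e-02] [-0.5 -0.1  1.2]
```

{"name": "play_rows", "arguments": {"plan": [{"fingers": 0.06, "dx": 0.0025, "dy": 0, "dz": -0.0004, "spin": 0}, {"fingers": 0.06, "dx": 0.005, "dy": 0, "dz": -0.0008, "spin": 0}, {"fingers": 0.06, "dx": 0.0075, "dy": 0, "dz": -0.0012, "spin": 0}, {"fingers": 0.06, "dx": 0.01, "dy": 0, "dz": -0.0016, "spin": 0}, {"fingers": 0.06, "dx": 0.0125, "dy": 0, "dz": -0.002, "spin": 0}, {"fingers": 0.06, "dx": 0.015, "dy": 0, "dz": -0.0024, "spin": 0}, {"fingers": 0.06, "dx": 0.0175, "dy": 0, "dz": -0.0028, "spin": 0}, {"fingers": 0.06, "dx": 0.02, "dy": 0, "dz": -0.0032, "spin": 0}, {"fingers": 0.06, "dx": 0.0225, "dy": 0, "dz": -0.0036, "spin": 0}, {"fingers": 0.06, "dx": 0.025, "dy": 0, "dz": -0.004, "spin": 0}]}}

```text
clock: 10.5
tool_pos: [0.542, -0.0145, 0.0573]
orientation: [3.142, 0.0, -0.085]
contact_force: [-2.6, 0.4, 3.1]
grip_width: 0.0601
```

```bash
python3 look.py w6.png
```

```text
blob [ 333  101   73  130 7242] [369. 169.] ramp@z.045 [ 0.006 -0.055]
blob [  106   107   108   131 11244] [159. 174.] ramp@z.045 [0.004 0.045]
[ 0.5425 -0.0146  0.0575] TCP ramp [-0.0353 -0.0041] [ 3.142e+00 -1.000e-03 -8.500e-02] [-1.4  0.9  1.2]
```

View pics/w6.png

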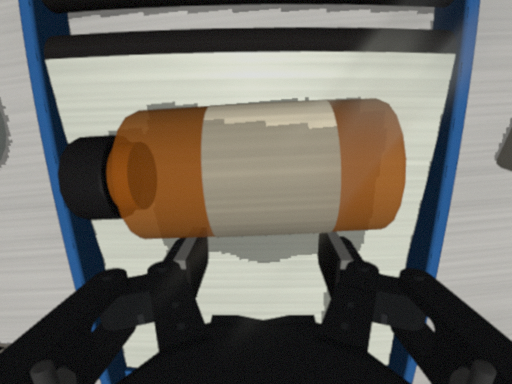

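Bottle (body centre about (257,170)) is squaring itself against both fingers, with the rollers ahead at row 40. Carrying on.

{"name": "play_rows", "arguments": {"plan": [{"fingers": 0.06, "dx": 0.0025, "dy": 0, "dz": -0.0004, "spin": 0}, {"fingers": 0.06, "dx": 0.005, "dy": 0, "dz": -0.0008, "spin": 0}, {"fingers": 0.06, "dx": 0.0075, "dy": 0, "dz": -0.0012, "spin": 0}, {"fingers": 0.06, "dx": 0.01, "dy": 0, "dz": -0.0016, "spin": 0}, {"fingers": 0.06, "dx": 0.0125, "dy": 0, "dz": -0.002, "spin": 0}, {"fingers": 0.06, "dx": 0.015, "dy": 0, "dz": -0.0024, "spin": 0}, {"fingers": 0.06, "dx": 0.0175, "dy": 0, "dz": -0.0028, "spin": 0}, {"fingers": 0.06, "dx": 0.02, "dy": 0, "dz": -0.0032, "spin": 0}, {"fingers": 0.06, "dx": 0.0225, "dy": 0, "dz": -0.0036, "spin": 0}, {"fingers": 0.06, "dx": 0.025, "dy": 0, "dz": -0.004, "spin": 0}]}}

```text
clock: 11.8
tool_pos: [0.567, -0.0167, 0.0613]
orientation: [-3.142, -0.0, -0.085]
contact_force: [-4.1, 0.4, 2.4]
grip_width: 0.0603
```

{"name": "play_rows", "arguments": {"plan": [{"fingers": 0.06, "dx": 0.0025, "dy": 0, "dz": -0.0004, "spin": 0}, {"fingers": 0.06, "dx": 0.005, "dy": 0, "dz": -0.0008, "spin": 0}, {"fingers": 0.06, "dx": 0.0075, "dy": 0, "dz": -0.0012, "spin": 0}, {"fingers": 0.06, "dx": 0.01, "dy": 0, "dz": -0.0016, "spin": 0}, {"fingers": 0.06, "dx": 0.0125, "dy": 0, "dz": -0.002, "spin": 0}, {"fingers": 0.06, "dx": 0.015, "dy": 0, "dz": -0.0024, "spin": 0}, {"fingers": 0.06, "dx": 0.0175, "dy": 0, "dz": -0.0028, "spin": 0}, {"fingers": 0.06, "dx": 0.02, "dy": 0, "dz": -0.0032, "spin": 0}, {"fingers": 0.06, "dx": 0.0225, "dy": 0, "dz": -0.0036, "spin": 0}, {"fingers": 0.06, "dx": 0.025, "dy": 0, "dz": -0.004, "spin": 0}]}}

```text
clock: 13.05
tool_pos: [0.5918, -0.0188, 0.0653]
orientation: [-3.142, 0.0, -0.085]
contact_force: [-4.8, 0.0, 2.4]
grip_width: 0.06
```

```bash
python3 look.py w7.png
```

```text
blob [ 327  101   73  132 7929] [364. 165.] ramp@z.045 [ 0.056 -0.055]
blob [  101   107   108   132 11200] [155. 174.] ramp@z.045 [0.052 0.05 ]
[ 0.5923 -0.0189  0.0654] TCP ramp [ 0.0147 -0.0041] [ 3.142e+00 -1.000e-03 -8.500e-02] [-1.   0.9  1.3]
```

View pics/w7.png

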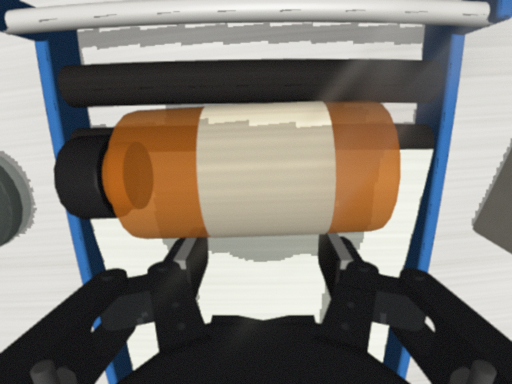

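Bottle is just on the front roller. Slower now, holding height.

{"name": "play_rows", "arguments": {"plan": [{"fingers": 0.06, "dx": 0.0018, "dy": 0, "dz": 0, "spin": 0}, {"fingers": 0.06, "dx": 0.0034, "dy": 0, "dz": 0, "spin": 0}, {"fingers": 0.06, "dx": 0.005, "dy": 0, "dz": 0, "spin": 0}, {"fingers": 0.06, "dx": 0.0065, "dy": 0, "dz": 0, "spin": 0}, {"fingers": 0.06, "dx": 0.008, "dy": 0, "dz": 0, "spin": 0}, {"fingers": 0.06, "dx": 0.0095, "dy": 0, "dz": 0, "spin": 0}, {"fingers": 0.06, "dx": 0.011, "dy": 0, "dz": 0, "spin": 0}, {"fingers": 0.06, "dx": 0.0125, "dy": 0, "dz": 0, "spin": 0}, {"fingers": 0.06, "dx": 0.014, "dy": 0, "dz": 0, "spin": 0}, {"fingers": 0.06, "dx": 0.0155, "dy": 0, "dz": 0, "spin": 0}]}}

```text
clock: 14.35
tool_pos: [0.6072, -0.0201, 0.0653]
orientation: [3.142, -0.0, -0.085]
contact_force: [0.5, -0.7, 0.4]
grip_width: 0.0596
```

```bash
python3 look.py w8.png
```

```text
blob [ 326   81   74  129 7500] [363. 147.] ramp@z.045 [ 0.081 -0.054]
blob [  100    84   109   131 11290] [154. 150.] ramp@z.045 [0.08  0.049]
[ 0.6074 -0.0201  0.0653] TCP ramp [ 0.0298 -0.0041] [-3.142 -0.    -0.085] [-0.6  0.1  0.2]
```

{"name": "play_rows", "arguments": {"plan": [{"fingers": 0.06, "dx": 0.001, "dy": 0, "dz": 0, "spin": 0}, {"fingers": 0.06, "dx": 0.002, "dy": 0, "dz": 0, "spin": 0}, {"fingers": 0.06, "dx": 0.003, "dy": 0, "dz": 0, "spin": 0}, {"fingers": 0.06, "dx": 0.004, "dy": 0, "dz": 0, "spin": 0}, {"fingers": 0.06, "dx": 0.005, "dy": 0, "dz": 0, "spin": 0}, {"fingers": 0.06, "dx": 0.006, "dy": 0, "dz": 0, "spin": 0}, {"fingers": 0.06, "dx": 0.006, "dy": 0, "dz": 0, "spin": 0}, {"fingers": 0.06, "dx": 0.006, "dy": 0, "dz": 0, "spin": 0}, {"fingers": 0.06, "dx": 0.006, "dy": 0, "dz": 0, "spin": 0}, {"fingers": 0.06, "dx": 0.006, "dy": 0, "dz": 0, "spin": 0}]}}

```text
clock: 15.65
tool_pos: [0.6131, -0.0206, 0.0653]
orientation: [-3.142, 0.0, -0.085]
contact_force: [0.2, -0.4, 0.2]
grip_width: 0.0599
```

```bash
python3 look.py w9.png; python3 - <<'E'
from h import *
save('side','s9.png')
s=cv2.imread('pics/s9.png')[150:262,150:318]
cv2.imwrite('pics/g.png',np.hstack([cv2.resize(cv2.imread('pics/w9.png'),(400,300)),cv2.resize(s,(400,300),interpolation=cv2.INTER_CUBIC)]))
E
```

```text
blob [ 325   94   73  128 7348] [361. 159.] ramp@z.045 [ 0.081 -0.054]
blob [  102    97   106   128 10968] [155. 161.] ramp@z.045 [0.08  0.049]
[ 0.6131 -0.0206  0.0653] TCP ramp [ 0.0356 -0.0041] [-3.142 -0.    -0.085] [-0.6  0.5 -0.5]
```

View pics/g.png

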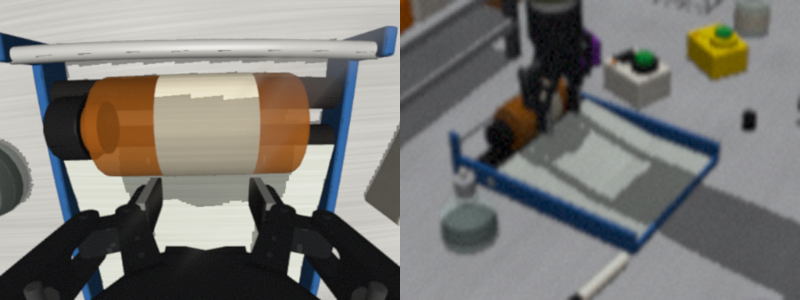

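Bottle lies between the rollers in front of the rod, square, with no contact force. It sits at the same place in two readings, so it is still. Backing off, rising, then over to the button with the fingers closed.

{"name": "play_rows", "arguments": {"plan": [{"fingers": 0.06, "dx": -0.006, "dy": 0, "dz": 0, "spin": 0}, {"fingers": 0.06, "dx": -0.018, "dy": 0, "dz": 0, "spin": 0}, {"fingers": 0.06, "dx": -0.03, "dy": 0, "dz": -0.008, "spin": 0}, {"fingers": 0.06, "dx": -0.035, "dy": 0, "dz": -0.03, "spin": 0}, {"fingers": 0.06, "dx": -0.035, "dy": 0, "dz": -0.055, "spin": 0}, {"fingers": 0.06, "dx": -0.035, "dy": 0, "dz": -0.08, "spin": 0}, {"fingers": 0.06, "dx": -0.035, "dy": 0, "dz": -0.105, "spin": 0}, {"fingers": 0.06, "dx": -0.035, "dy": 0, "dz": -0.12, "spin": 0}, {"fingers": 0.06, "dx": -0.035, "dy": 0.015, "dz": -0.125, "spin": 0}, {"fingers": 0.06, "dx": -0.033, "dy": 0.04, "dz": -0.125, "spin": 0}]}}

```text
clock: 17.0
tool_pos: [0.5764, -0.0582, 0.19]
orientation: [3.141, 0.0, -0.084]
contact_force: [-0.0, -0.8, -0.7]
grip_width: 0.0599
```

{"name": "play_rows", "arguments": {"plan": [{"fingers": 0.03, "dx": 0.002, "dy": 0.025, "dz": 0, "spin": 0}, {"fingers": 0, "dx": 0.004, "dy": 0.05, "dz": 0, "spin": 0}, {"fingers": 0, "dx": 0.007, "dy": 0.075, "dz": 0, "spin": 0}, {"fingers": 0, "dx": 0.01, "dy": 0.1, "dz": 0, "spin": 0}, {"fingers": 0, "dx": 0.013, "dy": 0.125, "dz": 0, "spin": 0}, {"fingers": 0, "dx": 0.016, "dy": 0.145, "dz": 0, "spin": 0}, {"fingers": 0, "dx": 0.016, "dy": 0.153, "dz": 0, "spin": 0}, {"fingers": 0, "dx": 0.016, "dy": 0.153, "dz": 0, "spin": 0}, {"fingers": 0, "dx": 0.016, "dy": 0.153, "dz": 0, "spin": 0}, {"fingers": 0, "dx": 0.016, "dy": 0.153, "dz": 0, "spin": 0}]}}

```text
clock: 18.25
tool_pos: [0.5799, -0.2107, 0.1904]
orientation: [-3.141, -0.0, -0.084]
contact_force: [-0.4, 0.1, 0.6]
grip_width: -0.0003
```

```bash
python3 look.py w10.png; python3 - <<'E'
from h import *
for n in('wrist','scene','side'):
    c=save(n,'z_%s.png'%n);h=cv2.cvtColor(c['image'],cv2.COLOR_RGB2HSV)
    m=cv2.inRange(h,np.array((45,80,30)),np.array((85,255,255)))
    k,l,s,ce=cv2.connectedComponentsWithStats(m)
    for i in range(1,k):
        if s[i,4]>25: print(n,s[i],ce[i].round(1),ray(c,ce[i],.06).round(4))
o=observe();print(o['tool_pos'],proj(read_camera('wrist'),o['tool_pos']-[0,0,.025]))
E
```

```text
blob [  59   84   63   66 3372] [ 89. 117.] ramp@z.045 [ 0.083 -0.034]
blob [  0  89  24  64 458] [  5. 129.] ramp@z.045 [0.074 0.054]
[ 0.5799 -0.2108  0.1904] TCP ramp [ 0.0186 -0.1964] [-3.142 -0.    -0.084] [-0.7 -0.2  0.4]
wrist [265   0  37  31 955] [282.7  13.3] [ 0.7221 -0.2391  0.06  ]
wrist [247 175  33  32 843] [262.8 190.3] [ 0.5772 -0.2109  0.06  ]
wrist [386 240  31  28 662] [401.3 253.6] [ 0.4994 -0.3437  0.06  ]
scene [139 224   9   9  67] [143. 228.] [ 0.5026 -0.3444  0.06  ]
scene [193 231  11  10  95] [198.1 235.4] [ 0.5826 -0.2119  0.06  ]
scene [200 280  12  11  91] [205.5 284.6] [ 0.7265 -0.24    0.06  ]
scene [ 87 378  15   6  69] [ 93.7 380.8] [ 0.8501 -0.5429  0.06  ]
side [224 115  13  13 127] [230.3 121.9] [ 0.9395 -0.6464  0.06  ]
side [248 169   9   6  41] [251.9 171.7] [ 0.5808 -0.2113  0.06  ]
[ 0.57983423 -0.21109194  0.19037806] [[262.01438893 238.39159681]]
```

View pics/z_wrist.png

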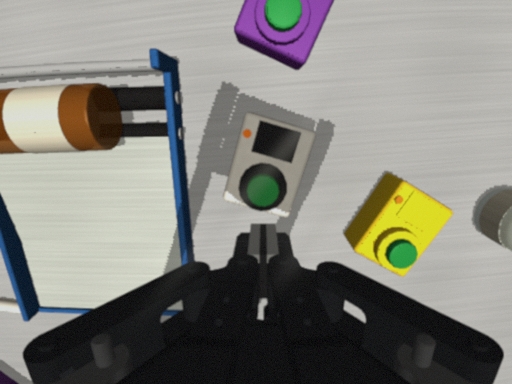

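Green button of the white box is at (263,190), directly under the closed fingertips (0.580, -0.211). The yellow and purple decoys are at (401,254) and (283,13). Descending.

{"name": "play_rows", "arguments": {"plan": [{"fingers": 0, "dx": 0, "dy": 0, "dz": 0.015, "spin": 0}, {"fingers": 0, "dx": 0, "dy": 0, "dz": 0.035, "spin": 0}, {"fingers": 0, "dx": 0, "dy": 0, "dz": 0.055, "spin": 0}, {"fingers": 0, "dx": 0, "dy": 0, "dz": 0.072, "spin": 0}, {"fingers": 0, "dx": 0, "dy": 0, "dz": 0.084, "spin": 0}, {"fingers": 0, "dx": 0, "dy": 0, "dz": 0.091, "spin": 0}, {"fingers": 0, "dx": 0, "dy": 0, "dz": 0.095, "spin": 0}, {"fingers": 0, "dx": 0, "dy": 0, "dz": 0.098, "spin": 0}, {"fingers": 0, "dx": 0, "dy": 0, "dz": 0.1, "spin": 0}, {"fingers": 0, "dx": 0, "dy": 0, "dz": 0.1, "spin": 0}]}}

```text
clock: 19.75
tool_pos: [0.5801, -0.2116, 0.0909]
orientation: [3.141, -0.001, -0.085]
contact_force: [0.2, 0.0, 1.9]
grip_width: -0.0001
```

{"name": "play_rows", "arguments": {"plan": [{"fingers": 0, "dx": 0, "dy": 0, "dz": 0.0007, "spin": 0}, {"fingers": 0, "dx": 0, "dy": 0, "dz": 0.0014, "spin": 0}, {"fingers": 0, "dx": 0, "dy": 0, "dz": 0.0021, "spin": 0}, {"fingers": 0, "dx": 0, "dy": 0, "dz": 0.0028, "spin": 0}, {"fingers": 0, "dx": 0, "dy": 0, "dz": 0.0035, "spin": 0}, {"fingers": 0, "dx": 0, "dy": 0, "dz": 0.004, "spin": 0}, {"fingers": 0, "dx": 0, "dy": 0, "dz": 0.0045, "spin": 0}, {"fingers": 0, "dx": 0, "dy": 0, "dz": 0.005, "spin": 0}, {"fingers": 0, "dx": 0, "dy": 0, "dz": 0.005, "spin": 0}, {"fingers": 0, "dx": 0, "dy": 0, "dz": 0.005, "spin": 0}]}}

```text
clock: 21.0
tool_pos: [0.5801, -0.2116, 0.086]
orientation: [3.141, -0.001, -0.085]
contact_force: [0.4, -0.4, 7.7]
grip_width: 0.0002
```

{"name": "play_rows", "arguments": {"plan": [{"fingers": 0, "dx": 0, "dy": 0, "dz": 0.0003, "spin": 0}, {"fingers": 0, "dx": 0, "dy": 0, "dz": 0.0006, "spin": 0}, {"fingers": 0, "dx": 0, "dy": 0, "dz": 0.0009, "spin": 0}, {"fingers": 0, "dx": 0, "dy": 0, "dz": 0.0012, "spin": 0}, {"fingers": 0, "dx": 0, "dy": 0, "dz": 0.0015, "spin": 0}, {"fingers": 0, "dx": 0, "dy": 0, "dz": 0.0015, "spin": 0}, {"fingers": 0, "dx": 0, "dy": 0, "dz": 0.0015, "spin": 0}, {"fingers": 0, "dx": 0, "dy": 0, "dz": 0.0015, "spin": 0}, {"fingers": 0, "dx": 0, "dy": 0, "dz": 0.0015, "spin": 0}, {"fingers": 0, "dx": 0, "dy": 0, "dz": 0.0015, "spin": 0}]}}

```text
clock: 22.25
tool_pos: [0.5802, -0.2117, 0.0859]
orientation: [3.141, -0.001, -0.085]
contact_force: [-3.9, 2.1, 18.2]
grip_width: -0.0003
```

The tool went no lower and the force rose to 18 N, so the button is bottomed. Letting go and retreating.

{"name": "play_rows", "arguments": {"plan": [{"fingers": 0, "dx": 0, "dy": 0, "dz": -0.002, "spin": 0}, {"fingers": 0, "dx": 0, "dy": 0, "dz": -0.006, "spin": 0}, {"fingers": 0, "dx": 0, "dy": 0, "dz": -0.012, "spin": 0}, {"fingers": 0, "dx": 0, "dy": 0, "dz": -0.025, "spin": 0}, {"fingers": 0, "dx": 0, "dy": 0, "dz": -0.045, "spin": 0}, {"fingers": 0, "dx": 0, "dy": 0, "dz": -0.07, "spin": 0}, {"fingers": 0, "dx": 0, "dy": 0, "dz": -0.095, "spin": 0}, {"fingers": 0, "dx": 0, "dy": 0, "dz": -0.115, "spin": 0}, {"fingers": 0, "dx": 0, "dy": 0, "dz": -0.12, "spin": 0}, {"fingers": 0, "dx": 0, "dy": 0, "dz": -0.12, "spin": 0}]}}

```text
clock: 23.5
tool_pos: [0.5797, -0.2115, 0.2038]
orientation: [-3.142, -0.0, -0.085]
contact_force: [-0.5, 0.5, 0.3]
grip_width: -0.0001
```

```bash
python3 look.py w11.png; python3 - <<'E'
from h import *
import pickle
a0,b0=pickle.load(open('v0.pkl','rb'))
for n,c0 in(('scene',a0),('side',b0)):
    c=save(n,'f_%s.png'%n);d=cv2.absdiff(c['image'],c0['image']).max(2)
    k,l,s,ce=cv2.connectedComponentsWithStats((cv2.GaussianBlur(d,(3,3),0)>35).astype(np.uint8))
    print(n,[s[i].tolist() for i in range(1,k) if s[i,4]>12])
i=cv2.imread('pics/f_scene.png')[150:275,150:350]
cv2.imwrite('pics/fin.png',cv2.resize(i,(800,500),interpolation=cv2.INTER_CUBIC))
E
```

```text
blob [  68   85   60   63 2906] [ 96. 117.] ramp@z.045 [ 0.083 -0.034]
blob [   0   90   34   61 1106] [ 10. 123.] ramp@z.045 [0.079 0.06 ]
[ 0.5793 -0.2113  0.203 ] TCP ramp [ 0.0181 -0.197 ] [-3.141e+00  1.000e-03 -8.500e-02] [ 0.4 -0.4 -0.9]
scene [[134, 0, 82, 126, 3501], [217, 0, 18, 25, 334], [256, 0, 5, 3, 13], [245, 2, 7, 4, 19], [32, 5, 10, 4, 21], [16, 8, 11, 4, 23], [0, 12, 11, 3, 21], [251, 43, 10, 4, 32], [220, 45, 30, 31, 676], [0, 61, 36, 55, 741], [224, 91, 39, 44, 925], [207, 109, 4, 10, 28], [35, 127, 125, 78, 2273], [163, 137, 72, 136, 4768], [237, 136, 4, 4, 13], [231, 179, 49, 33, 802], [252, 223, 52, 29, 768], [195, 232, 7, 6, 34]]
side [[226, 0, 169, 143, 8349], [383, 0, 58, 133, 4181], [459, 0, 28, 14, 252], [372, 20, 25, 78, 783], [361, 82, 6, 8, 18], [361, 91, 5, 18, 43], [368, 95, 15, 19, 120], [346, 105, 4, 20, 57], [361, 115, 18, 39, 283], [379, 131, 34, 33, 894], [338, 133, 14, 50, 473], [455, 139, 31, 58, 778], [412, 141, 5, 6, 16], [432, 149, 17, 25, 272], [460, 152, 11, 16, 78], [361, 164, 12, 14, 106], [380, 167, 12, 10, 72], [237, 172, 12, 7, 34], [185, 178, 36, 27, 523], [228, 181, 17, 9, 52], [264, 183, 73, 63, 1268], [351, 182, 41, 35, 989], [249, 194, 32, 21, 223], [203, 200, 8, 6, 13], [231, 203, 32, 28, 581], [347, 204, 38, 43, 852], [316, 249, 7, 7, 35], [306, 259, 99, 57, 2241], [421, 274, 13, 11, 86]]
```

```bash
python3 - <<'E'
from h import *
for n,f in(('scene','a.png'),('scene','z_scene.png'),('scene','f_scene.png')):
    p=cv2.imread('pics/'+f);h=cv2.cvtColor(p,cv2.COLOR_BGR2HSV)
    m=cv2.inRange(h,np.array((45,80,30)),np.array((85,255,255)));m[:, :185]=0;m[255:]=0;m[:,215:]=0;m[:220]=0
    y,x=np.nonzero(m);print(f,len(x),x.mean(),y.mean(),x.min(),x.max(),y.min(),y.max(),p[m>0].mean(0).round())
print(finish_job())
E
```

```text
a.png 108 198.10185185185185 235.22222222222223 192 204 230 240 [46. 84. 36.]
z_scene.png 95 198.14736842105262 235.38947368421051 193 203 231 240 [30. 58. 22.]
f_scene.png 91 198.14285714285714 235.30769230769232 193 203 231 240 [30. 59. 22.]
the job is handed in; nothing more can be done
None
```

The job is done and handed in at about 24 s of the 51 s allowed.

- **Bottle:** I pushed it up the ramp at about 20 mm/s with the outside of two spread fingers. On the apron I turned the tool a little to follow the bottle's tilt. It dropped between the rollers in front of the stop rod and lies square. Its measured position did not change between checks before and after the button press. As it dropped in, it ran a few millimetres ahead of the fingers; it did not roll back down in any check I made.
- **Button:** I pressed the green button on the white box with closed fingers. The tool stopped going down and the force rose to 18 N, so the button was fully down. I then let go and lifted clear; the last force reading was close to zero.
- **Last checks:** In the scene view the button is back where it was before the press. Comparing the first and last scene and side pictures, I saw changes only from the arm, its shadow and the bottle, and none at the marker, jar, dishes or burner. I compared these as lists of changed regions, because the 12-picture viewing limit blocked a last look.
- **Disagreement:** The wrist view put the roller about 5 mm closer to the robot than my first estimate from the scene view, so I used the wrist value.

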